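# Line up the kitchen canisters on the riser by size

## Robot

A 6-joint arm with a two-finger parallel gripper is mounted at the origin on the work surface. World frame = base frame: x ahead of the robot, y to its left, z up, the work surface at z = 0. Lengths are in m, angles in rad, forces in N, time in s.
With the tool pointing down it reaches from about 0.15 to 0.775 m from the base axis. Payload 6.1 kg.
Tool frame: the origin (TCP) lies at the very end of the fingers, on their centre line; the grasp point (between the pads) lies 19 mm behind it; z points along the fingers, y is the line along which they close (so a half turn about z gives the same grasp; the last joint's range is limited). The gripper opens to 85 mm and grips with 20 to 120 N. Pads are 22 mm wide; open, the fingers measure 114 mm over their backs; the gripper's body (76 mm by 85 mm) begins 54 mm behind the grasp point. The pads swing forward as they close: fully open they stand 13 mm farther back than shut.
Start: joints at [1.216, 0.126, -0.04, 1.405, 0, 1.571], TCP at [0.182, 0.492, 0.231] pointing down, gripper open.
Joint ranges: [-2.72, 2.72], [-0.95, 1.95], [-1.27, 1.35], [-1.78, 2.02], [-1.46, 1.47], [-3.14, 3.14]. Speed limits (rad/s): [2.39, 2.39, 3.01, 3.14, 3.14, 3.14].

## Interface

Orientations are given as [roll, pitch, yaw] about the fixed x, y, z axes, in that order (R = Rz(yaw) Ry(pitch) Rx(roll)).
In Python, from workcell import robot, get_image gives the robot as it stands.
- The arm moves only by the shell command python3 -m pendant 'ROWS' [OPENING]. ROWS is JSON, a list of rows, each an object with "linear": the shift along the world's x, y, z as a fraction of full scale, a list of three; "roll": the turn about the world's z as a fraction of full scale. In form: [{"linear": [tx, ty, tz], "roll": roll}, ...]. A call has 1 to 5 rows; each row is the pose to reach, as a shift and turn from the pose commanded when the call began; what a row does not reach only later rows make up. Full scale, the value 1, is 0.12 m for a shift and pi/2 rad for a turn. A row lasts 1/10 s, in which the tool goes at most 50 mm and 8.59 degrees, less where a joint would pass 70% of its speed; a pose out of reach is approached as far as the arm can. A call with a number of a shift or a turn outside -1 to 1 is refused whole. A call with a gripper value outside its range is refused whole. OPENING is the opening, from 0 (shut) to 1 (fully open), set as the call begins (- or left out, the last holds). The fingers move at their own pace and stop on an object; the grip force is fixed at half the most. Time passes only in rows, so rows that repeat a pose let the fingers close. It gives the time, the measured TCP pose, the force, the opening and the grip force at its end, in the units of the state.
- robot.state(): the state, without advancing time (a new reading comes with each control period).
- get_image(name): name is "scene" or "top" or "wrist"; returns a dict with "img" (480x640x3 uint8, red, green, blue), "fov_y" (degrees; the focal length in pixels is half the picture's height over the tangent of half this angle, whatever the lens; pixels are square), "cx", "cy" (the principal point, pixels), "world_from_camera" (4x4, takes a point from camera to world coordinates); the wrist camera has in their place "tool_from_camera" (4x4, takes a point from camera to tool coordinates, whose origin is the TCP and whose axes are the flange's). Camera axes: x right, y down, z forward; pixel columns grow to the right and rows downward; lengths in m; the calibration is good to about 2 mm. A picture is of the moment at which its call begins: read the wrist's pose just before it. There is no depth.
- robot.finish_job(): hands the job in; it is judged then, once.
The state is a dict: "clock": time; "joint_pos": joint angles; "dq": joint speeds; "joint_efforts": joint torques, N m; "tcp_pos": TCP position; "tcp_rot": TCP orientation; "force": force on the tool from outside, world axes, zero at the start; "moment": the same for the moment, N m; "finger_gap": finger opening in m; "finger_force": force on a finger pad.
Only numpy, scipy, OpenCV 4.12 (cv2) and the standard library are available. Lean on these libraries where they do the work, as an engineer would, in place of code of your own. Each camera call takes 0.05 s, during which the arm holds its last target. There are 200 camera calls.

## Task

Stand the four lidded canisters upright on the wooden riser, one centred on each cork pad, in a row stepping down in size: the largest at the end nearest the paper-towel roll, the smallest at the far end. They are stoneware: set each down gently and don't knock any over.

Things in the scene. Friction and masses are not known exactly. Their poses are not given: they have to be found in the camera images.
- canister_small: the smallest of four canisters: upright white stoneware cylinder, 58 mm diameter, with a wooden lid, top 66 mm above its underside; on the lid a wooden knob, an upright cylinder 26 mm in diameter, 24 mm high (90 mm in all). Lid and knob are fixed: lift it by the knob from above. 0.14 to 0.26 kg, starts on the counter. Origin: centre of its underside, z up
- canister_medium: the second smallest of four canisters: upright white stoneware cylinder, 66 mm diameter, with a wooden lid, top 90 mm above its underside; on the lid a wooden knob, an upright cylinder 26 mm in diameter, 24 mm high (114 mm in all). Lid and knob are fixed: lift it by the knob from above. 0.20 to 0.36 kg, starts on the counter. Origin: centre of its underside, z up
- canister_large: the second largest of four canisters: upright white stoneware cylinder, 74 mm diameter, with a wooden lid, top 114 mm above its underside; on the lid a wooden knob, an upright cylinder 26 mm in diameter, 24 mm high (138 mm in all). Lid and knob are fixed: lift it by the knob from above. 0.27 to 0.49 kg, starts on the counter. Origin: centre of its underside, z up
- canister_largest: the largest of four canisters: upright white stoneware cylinder, 82 mm diameter, with a wooden lid, top 138 mm above its underside; on the lid a wooden knob, an upright cylinder 26 mm in diameter, 24 mm high (162 mm in all). Lid and knob are fixed: lift it by the knob from above. 0.35 to 0.65 kg, starts on the counter. Origin: centre of its underside, z up
- pad_a: one of four equal round cork pads, 86 mm in diameter and 4 mm thick, fixed in a row on top of the riser, 118 mm from centre to centre; its letter says nothing of its position in the row, which differs from start to start; origin: centre of its underside, so a canister stands 4 mm above it (44 mm above the counter)
- pad_b: one of four equal round cork pads, 86 mm in diameter and 4 mm thick, fixed in a row on top of the riser, 118 mm from centre to centre; its letter says nothing of its position in the row, which differs from start to start; origin: centre of its underside, so a canister stands 4 mm above it (44 mm above the counter)
- pad_c: one of four equal round cork pads, 86 mm in diameter and 4 mm thick, fixed in a row on top of the riser, 118 mm from centre to centre; its letter says nothing of its position in the row, which differs from start to start; origin: centre of its underside, so a canister stands 4 mm above it (44 mm above the counter)
- pad_d: one of four equal round cork pads, 86 mm in diameter and 4 mm thick, fixed in a row on top of the riser, 118 mm from centre to centre; its letter says nothing of its position in the row, which differs from start to start; origin: centre of its underside, so a canister stands 4 mm above it (44 mm above the counter)
- riser: low wooden counter riser, 130 mm deep (its x), 480 mm long (its y) and 40 mm high, standing firmly on the counter across the robot's front, turned by up to 0.12 rad; the four pads lie along its y at -177, -59, +59 and +177 mm; origin: centre of its underside
- towel_stand: roll of white paper towel upright on a steel foot, 316 mm high, roll 116 mm and foot 150 mm in diameter, fixed; it stands beyond the left end of the riser in some starts and beyond the right end in others, where the cordless telephone stands otherwise; origin: centre of its underside
Things that resemble listed ones, but are neither listed nor needed, are in the scene too. Leave any turquoise look-alike of the canister_medium alone.

How it is judged:
At the end, for the whole second after the job is handed in: Each canister stands upright (within 0.08 rad), released and at rest on a cork pad, its centre within 13 mm of the pad's centre along and across the riser, the sizes falling pad by pad from the largest at the end nearest the towel roll to the smallest at the other end (((y of towel_stand in the frame of riser above 0 m and y of canister_largest in the frame of riser between 0.164 and 0.19 m and y of canister_large in the frame of riser between 0.046 and 0.072 m and y of canister_medium in the frame of riser between -0.072 and -0.046 m and y of canister_small in the frame of riser between -0.19 and -0.164 m) or (y of towel_stand in the frame of riser below 0 m and y of canister_largest in the frame of riser between -0.19 and -0.164 m and y of canister_large in the frame of riser between -0.072 and -0.046 m and y of canister_medium in the frame of riser between 0.046 and 0.072 m and y of canister_small in the frame of riser between 0.164 and 0.19 m)) and x of canister_small in the frame of riser between -0.013 and 0.013 m and z of canister_small in the frame of riser between 0.04 and 0.048 m and angle between each of canister_small, canister_medium, canister_large, canister_largest's own z axis and vertical below 0.08 rad and linear speed of each of canister_small, canister_medium, canister_large, canister_largest below 0.02 m/s and angular speed of each of canister_small, canister_medium, canister_large, canister_largest below 0.2 rad/s and x of canister_medium in the frame of riser between -0.013 and 0.013 m and z of canister_medium in the frame of riser between 0.04 and 0.048 m and x of canister_large in the frame of riser between -0.013 and 0.013 m and z of canister_large in the frame of riser between 0.04 and 0.048 m and x of canister_largest in the frame of riser between -0.013 and 0.013 m and z of canister_largest in the frame of riser between 0.04 and 0.048 m); the robot touches nothing.
It fails at once if a canister is knocked over or tipped by more than 0.6 rad (angle between any of canister_small, canister_medium, canister_large, canister_largest's own z axis and vertical above 0.6 rad).
It fails at once if a canister is let fall freely (through more than about 13 mm) ((contact force between canister_small and anything else below 0.05 N and linear speed of canister_small above 0.5 m/s) or (contact force between canister_medium and anything else below 0.05 N and linear speed of canister_medium above 0.5 m/s) or (contact force between canister_large and anything else below 0.05 N and linear speed of canister_large above 0.5 m/s) or (contact force between canister_largest and anything else below 0.05 N and linear speed of canister_largest above 0.5 m/s)).
It fails at once if something is rammed down on a cork pad (more than 60 N on it) (contact force between any of pad_a, pad_b, pad_c, pad_d and anything else above 60 N).
It also fails if it takes over 112 s, if anything falls off the work surface, if the arm or the gripper's body presses on something with over 40 N, if the wrist force passes 120 N, or if a joint passes its speed limit or range.

## Working session

There is one attempt and no reset: what is moved stays moved. The work goes in short steps, Python scripts to look and compute and a shell command to move; the robot and the scene stay as the last step left them, time stands still between calls to the robot, and variables do not carry over. Pictures are saved under pics/ and viewed, at most 14 in all, crops included, and the job is handed in when it is done.

```bash
mkdir -p pics
python3 - <<'E'
from workcell import robot,get_image
import cv2,numpy as np
s=robot.state();print(s)
for n in("scene","top"):
    d=get_image(n);cv2.imwrite(f"pics/{n}0.png",d["img"][:,:,::-1]);np.save(f"pics/{n}0.npy",d,allow_pickle=True)
    print(n,d["fov_y"],d["cx"],d["cy"],np.round(d["world_from_camera"],3).tolist())
E
```

```text
{'clock': 0.0, 'joint_pos': array([ 1.21601069e+00,  1.26372487e-01, -4.06344462e-02,  1.40540833e+00,
       -2.30837001e-05,  1.57083366e+00]), 'dq': array([ 1.13705013e-03, -9.60462441e-05,  1.12366744e-03,  1.02873163e-03,
       -6.11253201e-05, -2.64051611e-04]), 'joint_efforts': array([-4.01784608e-03, -4.35916865e+01,  3.52923453e+01,  1.71925669e-02,
       -1.44803203e-04, -2.87084553e-06]), 'tcp_pos': array([0.18223847, 0.49190342, 0.23052032]), 'tcp_rot': array([-3.13997372e+00,  2.31441099e-05,  2.78676972e+00]), 'force': array([0.41702096, 0.19276635, 0.05353775]), 'moment': array([0.02559217, 0.00478517, 0.01365101]), 'finger_force': 0.0, 'finger_gap': 0.0854658639651699}
scene 42.01864703239104 313.2125306531003 233.10116687331117 [[0.153, 0.707, -0.691, 1.517], [0.988, -0.11, 0.106, -0.159], [-0.002, -0.699, -0.715, 1.097], [0.0, 0.0, 0.0, 1.0]]
top 43.78272200015181 314.43912729563846 237.65438692112292 [[0.003, -0.984, 0.18, 0.197], [-1.0, -0.002, 0.002, 0.019], [-0.001, -0.18, -0.984, 1.682], [0.0, 0.0, 0.0, 1.0]]
```

View pics/top0.png

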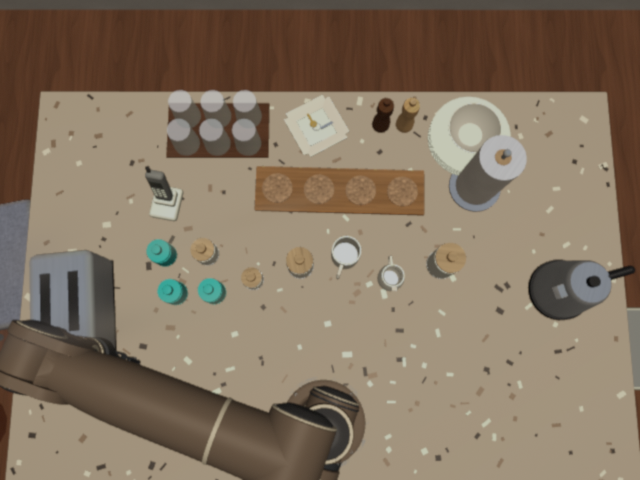

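View pics/scene0.png

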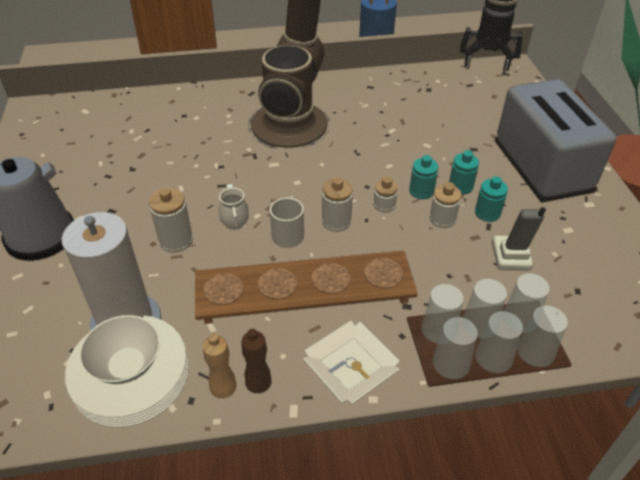

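The top view shows the towel roll on the right (base near 475,188), which is -y. The canisters are at largest (450,258), large (300,260), medium (203,250) and small (252,278), and the pads lie from (277,187) to (403,190). I'll crop in for segmentation.

Run:
```python
import cv2,numpy as np
for n,(x0,y0,x1,y1) in {"top":(180,150,480,300),"scene":(140,160,480,320)}.items():
    d=np.load(f"pics/{n}0.npy",allow_pickle=True).item();im=d["img"][:,:,::-1].copy()
    c=cv2.resize(im[y0:y1,x0:x1],None,fx=2.6 if n=="top" else 2.3,fy=2.6 if n=="top" else 2.3,interpolation=cv2.INTER_NEAREST)
    h=cv2.cvtColor(im,cv2.COLOR_BGR2HSV)
    m=cv2.inRange(h,(5,80,60),(20,255,255))
    N,l,st,ce=cv2.connectedComponentsWithStats(m)
    for i in range(1,N):
        if st[i,4]>60 and x0<ce[i,0]<x1 and y0<ce[i,1]<y1: print(n,st[i].tolist(),ce[i].round(1))
    mm=cv2.resize(m[y0:y1,x0:x1],(c.shape[1],c.shape[0]),interpolation=cv2.INTER_NEAREST)
    if n=="top": cv2.imwrite("pics/crop1.png",cv2.resize(np.vstack([c,c*0+mm[...,None]]),None,fx=.75,fy=.75))
    pts=[(450,250),(450,270),(277,187),(262,200),(300,250),(300,270),(252,285),(320,285)] if n=="top" else [(168,200),(337,190)]
    print([(p,h[p[1],p[0]].tolist()) for p in pts])
```

```text
top [254, 166, 171, 50, 7686] [339.6 190.3]
top [191, 238, 23, 23, 410] [201.8 249. ]
top [436, 243, 30, 30, 703] [450.5 257.3]
top [286, 247, 27, 26, 552] [299.  259.8]
top [241, 267, 20, 20, 307] [250.6 276.9]
[((450, 250), [18, 98, 166]), ((450, 270), [18, 98, 167]), ((277, 187), [15, 111, 131]), ((262, 200), [15, 139, 132]), ((300, 250), [18, 100, 153]), ((300, 270), [18, 97, 160]), ((252, 285), [18, 95, 159]), ((320, 285), [18, 57, 162])]
scene [322, 177, 31, 24, 554] [337.1 188.5]
scene [375, 176, 23, 20, 344] [386.  185.9]
scene [434, 182, 29, 23, 446] [447.3 193.4]
scene [149, 187, 36, 27, 748] [166.3 199.9]
scene [191, 250, 227, 74, 10977] [301.9 284.3]
[((168, 200), [17, 122, 94]), ((337, 190), [17, 115, 122])]
```

View pics/crop1.png

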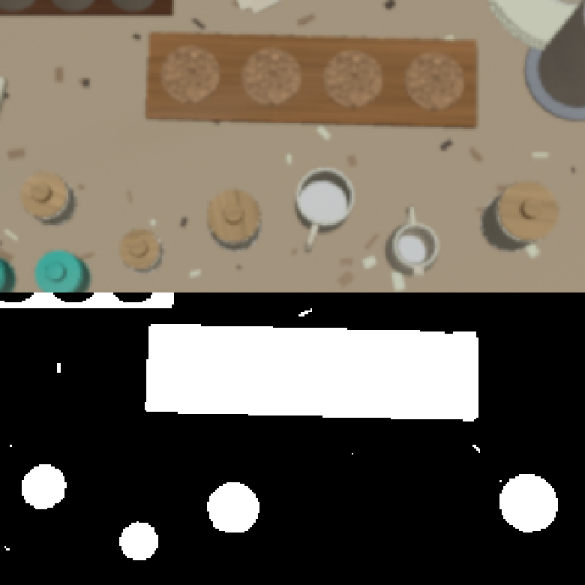

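The mask shows four clean lid discs and the riser. Next I'll compute positions from them.

```bash
cat > geo.py <<'E'
import numpy as np,cv2
def ray(d,u,v,z):
    f=240/np.tan(np.radians(d["fov_y"]/2));T=np.array(d["world_from_camera"])
    r=T[:3,:3]@[(u-d["cx"])/f,(v-d["cy"])/f,1];return T[:3,3]+r*(z-T[2,3])/r[2]
E
python3 - <<'E'
from geo import *
def load(n):
    d=np.load(f"pics/{n}0.npy",allow_pickle=True).item();return d,cv2.cvtColor(d["img"],cv2.COLOR_RGB2HSV)
H=dict(largest=.138,large=.114,medium=.09,small=.066)
P={"top":dict(largest=(450,257),large=(299,260),medium=(202,249),small=(251,277)),
   "scene":dict(largest=(166,200),large=(337,189),medium=(447,193),small=(386,186))}
for n in P:
    d,h=load(n);m=cv2.inRange(h,(5,80,60),(20,255,255))
    N,l,st,ce=cv2.connectedComponentsWithStats(m)
    for k,(x,y) in P[n].items():
        c=cv2.findContours((l==l[y,x]).astype(np.uint8),cv2.RETR_EXTERNAL,cv2.CHAIN_APPROX_NONE)[0][0]
        e=ce[l[y,x]]; (u,v),r=cv2.minEnclosingCircle(c)
        print(n,k,ray(d,u,v,H[k])[:2].round(4),ray(d,*e,H[k]+.004)[:2].round(4),round(r,1))
    # pads
    big=max(range(1,N),key=lambda i:st[i,4]*(abs(ce[i,1]-(190 if n=="top" else 284))<8))
    R=cv2.erode((l==big).astype(np.uint8),np.ones((5,5)))
    s=cv2.GaussianBlur(h[...,1],(5,5),0); vals=s[R>0]; t,_=cv2.threshold(vals,0,255,cv2.THRESH_OTSU)
    pm=cv2.morphologyEx(((s<t)&(R>0)).astype(np.uint8),cv2.MORPH_OPEN,cv2.getStructuringElement(2,(9,9)))
    pp=[]
    for c in cv2.findContours(pm,cv2.RETR_EXTERNAL,cv2.CHAIN_APPROX_NONE)[0]:
        if cv2.contourArea(c)<200: continue
        hull=cv2.convexHull(c)
        w=np.array([ray(d,*q,.044)[:2] for q in hull[:,0].astype(float)])
        (x,y),r=cv2.minEnclosingCircle(w.astype(np.float32)); M=cv2.moments(c)
        pp.append((y,x,r,*ray(d,M["m10"]/M["m00"],M["m01"]/M["m00"],.044)[:2]))
    print(n,"pads (y,x,r | centroid x y)",np.array(sorted(pp)).round(4).tolist())
E
```

```text
top largest [ 0.4283 -0.3327] [ 0.4276 -0.3322] 15.4
top large [0.4236 0.0631] [0.4236 0.0628] 13.4
top medium [0.4559 0.3263] [0.4559 0.3256] 11.7
top small [0.3841 0.1951] [0.3835 0.195 ] 10.0
top pads (y,x,r | centroid x y) [[-0.2252, 0.6317, 0.0425, 0.6316, -0.2252], [-0.1066, 0.6352, 0.0431, 0.6346, -0.1067], [0.0114, 0.6364, 0.0445, 0.6364, 0.0112], [0.1274, 0.6394, 0.0444, 0.6391, 0.1283]]
scene largest [ 0.4363 -0.33  ] [ 0.4389 -0.3298] 18.1
scene large [0.4292 0.0642] [0.4336 0.0635] 15.1
scene medium [0.4651 0.3286] [0.4653 0.3261] 14.2
scene small [0.3876 0.1967] [0.3899 0.1959] 11.3
scene pads (y,x,r | centroid x y) [[-0.223, 0.6327, 0.0437, 0.6344, -0.2228], [-0.105, 0.6363, 0.0435, 0.6374, -0.1049], [0.0127, 0.6395, 0.044, 0.6404, 0.0132], [0.1313, 0.6425, 0.0439, 0.6435, 0.131]]
```

```bash
python3 -m pendant '[{"linear":[0.2,-0.12,0],"roll":-0.09},{"linear":[0.5,-0.3,0],"roll":-0.18},{"linear":[0.8,-0.48,0],"roll":-0.27},{"linear":[1,-0.6,0],"roll":-0.36},{"linear":[1,-0.6,0],"roll":-0.4}]' 0.65; python3 -m pendant '[{"linear":[0.3,-0.18,0],"roll":-0.09},{"linear":[0.6,-0.4,0],"roll":-0.18},{"linear":[0.9,-0.6,0],"roll":-0.27},{"linear":[1,-0.775,0],"roll":-0.35},{"linear":[1,-0.775,0],"roll":-0.374}]'; python3 -m pendant '[{"linear":[0.15,0,0],"roll":0},{"linear":[0.29,0,0],"roll":0},{"linear":[0.29,0,0],"roll":0},{"linear":[0.29,0,0],"roll":0}]'
python3 - <<'E'
from workcell import robot,get_image
import cv2,numpy as np
s=robot.state();d=get_image("wrist");print(s["tcp_pos"],s["tcp_rot"],d["fov_y"],d["cx"],d["cy"],np.round(d["tool_from_camera"],4).tolist())
cv2.imwrite("pics/w1.png",d["img"][:,:,::-1])
E
```

```text
clock: 0.6
tcp_pos: [0.3047, 0.4185, 0.2308]
tcp_rot: [-3.141, 0.001, 2.15]
force: [-0.3, 0.2, -0.1]
finger_gap: 0.0555
finger_force: 0.0
clock: 1.1
tcp_pos: [0.424, 0.3248, 0.2307]
tcp_rot: [-3.141, 0.001, 1.563]
force: [-0.2, -0.7, 0.6]
finger_gap: 0.0558
finger_force: 0.0
clock: 1.5
tcp_pos: [0.4569, 0.3271, 0.2307]
tcp_rot: [-3.14, 0.001, 1.57]
force: [-0.2, -0.1, -0.8]
finger_gap: 0.0556
finger_force: 0.0
[0.45692011 0.32705625 0.23068339] [-3.14028977e+00  7.04686184e-04  1.57048489e+00] 66.11789740225285 317.69380275818156 246.212734211163 [[0.0007, -0.9563, -0.2925, 0.0755], [1.0, 0.0004, 0.0009, -0.0007], [-0.0007, -0.2925, 0.9563, -0.1421], [0.0, 0.0, 0.0, 1.0]]
```

View pics/w1.png

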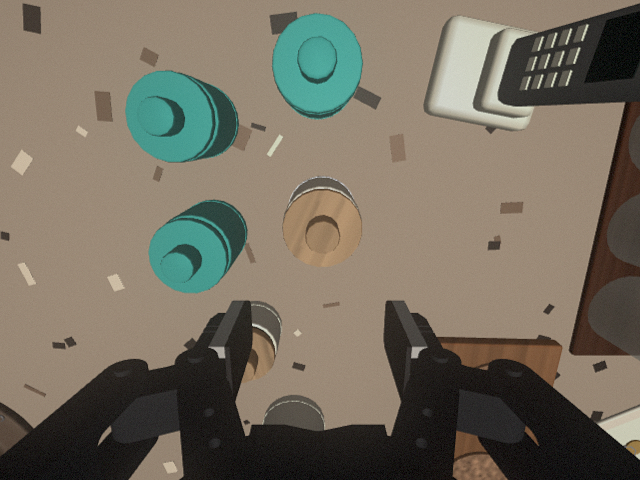

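The wrist view shows the medium canister's lid ahead of the fingers, knob at about (322,236), and turquoise look-alikes well clear. I'll measure it.

```bash
cat > wm.py <<'E'
import sys;from geo import *
from workcell import robot,get_image
from scipy.spatial.transform import Rotation as Ro
def meas(z,near):
    s=robot.state();d=get_image("wrist");T=np.eye(4);T[:3,:3]=Ro.from_euler("xyz",s["tcp_rot"]).as_matrix();T[:3,3]=s["tcp_pos"]
    d["world_from_camera"]=T@np.array(d["tool_from_camera"])
    h=cv2.cvtColor(d["img"],cv2.COLOR_RGB2HSV);m=cv2.inRange(h,(5,85,60),(22,255,255))
    for c in cv2.findContours(m,cv2.RETR_EXTERNAL,cv2.CHAIN_APPROX_NONE)[0]:
        if cv2.contourArea(c)<1500: continue
        w=np.array([ray(d,*q,z)[:2] for q in c[:,0].astype(float)],np.float32)
        (x,y),r=cv2.minEnclosingCircle(w)
        if np.hypot(x-near[0],y-near[1])<.05: print("lid",round(x,4),round(y,4),"r",round(r,4),"tcp",s["tcp_pos"].round(4))
a=list(map(float,sys.argv[1:]));meas(a[0],a[1:])
E
python3 wm.py .09 .457 .327
```

```text
lid 0.4598 0.3306 r 0.0317 tcp [0.4566 0.3272 0.2309]
```

```bash
python3 -m pendant '[{"linear":[0.02,0.02,-0.2],"roll":0},{"linear":[0.02,0.02,-0.45],"roll":0},{"linear":[0.02,0.02,-0.65],"roll":0},{"linear":[0.02,0.02,-0.75],"roll":0},{"linear":[0.02,0.02,-0.75],"roll":0}]'; python3 -m pendant '[{"linear":[0,0,-0.15],"roll":0},{"linear":[0,0,-0.28],"roll":0},{"linear":[0,0,-0.37],"roll":0},{"linear":[0,0,-0.38],"roll":0},{"linear":[0,0,-0.38],"roll":0}]'; python3 -m pendant '[{"linear":[0,0,0],"roll":0},{"linear":[0,0,0],"roll":0},{"linear":[0,0,0],"roll":0},{"linear":[0,0,0],"roll":0},{"linear":[0,0,0],"roll":0}]' 0
```

```text
clock: 2.1
tcp_pos: [0.4583, 0.3292, 0.1399]
tcp_rot: [-3.139, 0.002, 1.572]
force: [-0.6, 0.6, 0.4]
finger_gap: 0.0552
finger_force: 0.0
clock: 2.6
tcp_pos: [0.4598, 0.3299, 0.0964]
tcp_rot: [3.141, -0.0, 1.571]
force: [-0.2, 0.2, -0.5]
finger_gap: 0.0558
finger_force: 0.0
clock: 3.1
tcp_pos: [0.4603, 0.3301, 0.0969]
tcp_rot: [3.14, -0.001, 1.571]
force: [-0.4, -0.4, 5.7]
finger_gap: 0.0238
finger_force: 59.1
```

```bash
python3 -m pendant '[{"linear":[0,0,0.08],"roll":0},{"linear":[0,0,0.25],"roll":0},{"linear":[0,0,0.45],"roll":0},{"linear":[0,0,0.63],"roll":0},{"linear":[0,0,0.7],"roll":0}]'; python3 -m pendant '[{"linear":[0.04,-0.07,0],"roll":0},{"linear":[0.12,-0.21,0],"roll":0},{"linear":[0.24,-0.42,0],"roll":0},{"linear":[0.37,-0.65,0],"roll":0},{"linear":[0.5,-0.88,0],"roll":0}]';  python3 -m pendant '[{"linear":[0.12,-0.21,0],"roll":0},{"linear":[0.24,-0.42,0],"roll":0},{"linear":[0.36,-0.63,0],"roll":0},{"linear":[0.48,-0.84,0],"roll":0},{"linear":[0.56,-1,0],"roll":0}]'; python3 -m pendant '[{"linear":[0.1,-0.18,0],"roll":0},{"linear":[0.2,-0.36,0],"roll":0},{"linear":[0.32,-0.56,0],"roll":0},{"linear":[0.39,-0.7,0],"roll":0},{"linear":[0.43,-0.76,0],"roll":0}]';  python3 -m pendant '[{"linear":[0,0,0],"roll":0},{"linear":[0,0,0],"roll":0},{"linear":[0,0,0],"roll":0}]'
python3 - <<'E'
from workcell import robot,get_image
import cv2
d=get_image("scene");cv2.imwrite("pics/s2.png",d["img"][150:330,100:500,::-1].repeat(2,0).repeat(2,1))
E
```

```text
clock: 3.6
tcp_pos: [0.46, 0.33, 0.1819]
tcp_rot: [3.14, -0.001, 1.571]
force: [0.3, 0.1, -3.0]
finger_gap: 0.0234
finger_force: 59.3
clock: 4.1
tcp_pos: [0.5194, 0.2223, 0.1779]
tcp_rot: [-3.139, 0.001, 1.571]
force: [-0.1, 0.4, -1.7]
finger_gap: 0.0238
finger_force: 59.3
clock: 4.6
tcp_pos: [0.5868, 0.1016, 0.1777]
tcp_rot: [-3.139, 0.001, 1.57]
force: [-0.4, 0.3, -1.7]
finger_gap: 0.0238
finger_force: 59.3
clock: 5.1
tcp_pos: [0.6383, 0.0109, 0.1782]
tcp_rot: [-3.139, 0.0, 1.569]
force: [0.4, 0.2, -2.6]
finger_gap: 0.0239
finger_force: 59.3
clock: 5.4
tcp_pos: [0.638, 0.0138, 0.1798]
tcp_rot: [-3.141, -0.0, 1.572]
force: [0.0, 0.9, -2.6]
finger_gap: 0.0234
finger_force: 59.3
```

View pics/s2.png

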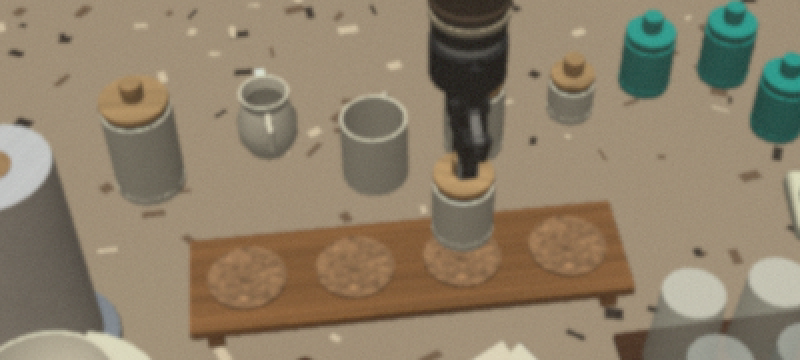

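Medium is held upright over the third pad from the towel. I'll lower it slowly.

```bash
python3 -m pendant '[{"linear":[0,-0.01,-0.06],"roll":0},{"linear":[0,-0.01,-0.14],"roll":0},{"linear":[0,-0.01,-0.2],"roll":0},{"linear":[0,-0.01,-0.24],"roll":0},{"linear":[0,-0.01,-0.26],"roll":0}]'; python3 -m pendant '[{"linear":[0,0,-0.015],"roll":0},{"linear":[0,0,-0.03],"roll":0},{"linear":[0,0,-0.04],"roll":0},{"linear":[0,0,-0.045],"roll":0},{"linear":[0,0,-0.045],"roll":0}]'
```

```text
clock: 5.95
tcp_pos: [0.6379, 0.0117, 0.1474]
tcp_rot: [-3.14, 0.0, 1.571]
force: [0.4, -0.5, -3.4]
finger_gap: 0.0236
finger_force: 59.3
clock: 6.45
tcp_pos: [0.6384, 0.0117, 0.1432]
tcp_rot: [3.141, -0.0, 1.571]
force: [-1.3, 0.4, -1.6]
finger_gap: 0.0238
finger_force: 59.3
```

```bash
python3 -m pendant '[{"linear":[0,0,-0.008],"roll":0},{"linear":[0,0,-0.016],"roll":0},{"linear":[0,0,-0.02],"roll":0},{"linear":[0,0,-0.02],"roll":0}]'; python3 -m pendant '[{"linear":[0,0,-0.004],"roll":0},{"linear":[0,0,-0.008],"roll":0},{"linear":[0,0,-0.012],"roll":0},{"linear":[0,0,-0.012],"roll":0}]'
```

```text
clock: 6.85
tcp_pos: [0.6385, 0.0116, 0.1409]
tcp_rot: [3.141, 0.0, 1.571]
force: [-0.7, -0.3, -1.0]
finger_gap: 0.0236
finger_force: 59.6
clock: 7.25
tcp_pos: [0.6385, 0.0116, 0.1409]
tcp_rot: [3.14, 0.0, 1.571]
force: [-2.2, -0.6, 6.9]
finger_gap: 0.0238
finger_force: 60.3
```

```bash
python3 -m pendant '[{"linear":[0,0,0],"roll":0},{"linear":[0,0,0],"roll":0},{"linear":[0,0,0],"roll":0},{"linear":[0,0,0.02],"roll":0},{"linear":[0,0,0.06],"roll":0}]' 0.65; python3 -m pendant '[{"linear":[0,0,0.15],"roll":0},{"linear":[0,0,0.4],"roll":0},{"linear":[0,0,0.65],"roll":0},{"linear":[0,0,0.75],"roll":0},{"linear":[0,0,0.75],"roll":0}]'; python3 -m pendant '[{"linear":[-0.2,0.14,0],"roll":0},{"linear":[-0.5,0.36,0],"roll":0},{"linear":[-0.8,0.58,0],"roll":0},{"linear":[-1,0.73,0],"roll":0},{"linear":[-1,0.73,0],"roll":0}]'; python3 -m pendant '[{"linear":[-0.3,0.2,0],"roll":0},{"linear":[-0.6,0.42,0],"roll":0},{"linear":[-0.9,0.64,0],"roll":0},{"linear":[-1,0.8,-0.1],"roll":0},{"linear":[-1,0.8,-0.2],"roll":0}]'; python3 -m pendant '[{"linear":[-0.11,0,-0.1],"roll":0},{"linear":[-0.11,0,-0.1],"roll":0},{"linear":[-0.11,0,-0.1],"roll":0}]'; python3 wm.py .066 .385 .195
```

```text
clock: 7.75
tcp_pos: [0.6381, 0.0117, 0.1461]
tcp_rot: [-3.141, 0.0, 1.571]
force: [-0.2, 0.6, 0.5]
finger_gap: 0.0555
finger_force: 0.0
clock: 8.25
tcp_pos: [0.6394, 0.0117, 0.2386]
tcp_rot: [3.138, -0.0, 1.571]
force: [0.3, 0.5, -0.8]
finger_gap: 0.0551
finger_force: 0.0
clock: 8.75
tcp_pos: [0.5152, 0.1008, 0.2354]
tcp_rot: [-3.139, -0.0, 1.574]
force: [-0.2, -0.8, -0.2]
finger_gap: 0.0554
finger_force: 0.0
clock: 9.25
tcp_pos: [0.3974, 0.1966, 0.2114]
tcp_rot: [-3.141, -0.0, 1.574]
force: [0.1, 0.1, 0.5]
finger_gap: 0.0557
finger_force: 0.0
clock: 9.55
tcp_pos: [0.3858, 0.1946, 0.1998]
tcp_rot: [-3.141, 0.001, 1.57]
force: [1.4, -0.5, 0.1]
finger_gap: 0.0554
finger_force: 0.0
lid 0.3868 0.1987 r 0.0279 tcp [0.3858 0.1946 0.1998]
```

```bash
python3 -m pendant '[{"linear":[0,0.02,-0.2],"roll":0},{"linear":[0,0.02,-0.45],"roll":0},{"linear":[0,0.02,-0.65],"roll":0},{"linear":[0,0.02,-0.7],"roll":0},{"linear":[0,0.02,-0.7],"roll":0}]'; python3 -m pendant '[{"linear":[0,0,-0.15],"roll":0},{"linear":[0,0,-0.28],"roll":0},{"linear":[0,0,-0.36],"roll":0},{"linear":[0,0,-0.37],"roll":0},{"linear":[0,0,-0.37],"roll":0}]'; python3 -m pendant '[{"linear":[0,0,0],"roll":0},{"linear":[0,0,0],"roll":0},{"linear":[0,0,0],"roll":0},{"linear":[0,0,0],"roll":0},{"linear":[0,0,0],"roll":0}]' 0
```

```text
clock: 10.1
tcp_pos: [0.3855, 0.1973, 0.1162]
tcp_rot: [-3.141, 0.001, 1.57]
force: [0.2, -0.1, -0.5]
finger_gap: 0.0557
finger_force: 0.0
clock: 10.6
tcp_pos: [0.3857, 0.1979, 0.0729]
tcp_rot: [3.141, -0.0, 1.571]
force: [-0.7, 0.1, 0.3]
finger_gap: 0.0555
finger_force: 0.0
clock: 11.1
tcp_pos: [0.386, 0.1981, 0.073]
tcp_rot: [3.14, -0.001, 1.571]
force: [0.3, -0.1, 6.3]
finger_gap: 0.0237
finger_force: 58.9
```

```bash
python3 -m pendant '[{"linear":[0,0,0.08],"roll":0},{"linear":[0,0,0.25],"roll":0},{"linear":[0,0,0.45],"roll":0},{"linear":[0,0,0.63],"roll":0},{"linear":[0,0,0.7],"roll":0}]'; python3 -m pendant '[{"linear":[0.07,-0.02,0],"roll":0},{"linear":[0.2,-0.05,0],"roll":0},{"linear":[0.4,-0.11,0],"roll":0},{"linear":[0.6,-0.16,0],"roll":0},{"linear":[0.8,-0.21,0],"roll":0}]';  python3 -m pendant '[{"linear":[0.2,-0.05,0],"roll":0},{"linear":[0.4,-0.11,0],"roll":0},{"linear":[0.6,-0.16,0],"roll":0},{"linear":[0.75,-0.2,0],"roll":0},{"linear":[0.8,-0.21,0],"roll":0}]'; python3 -m pendant '[{"linear":[0.12,-0.03,0],"roll":0},{"linear":[0.28,-0.08,0],"roll":0},{"linear":[0.42,-0.12,0],"roll":0},{"linear":[0.5,-0.14,0],"roll":0},{"linear":[0.525,-0.147,0],"roll":0}]';  python3 -m pendant '[{"linear":[0,0,-0.02],"roll":0},{"linear":[0,0,-0.06],"roll":0},{"linear":[0,0,-0.12],"roll":0},{"linear":[0,0,-0.16],"roll":0},{"linear":[0,0,-0.16],"roll":0}]'
```

```text
clock: 11.6
tcp_pos: [0.3856, 0.198, 0.158]
tcp_rot: [3.14, -0.001, 1.571]
force: [1.1, -0.1, -2.1]
finger_gap: 0.0235
finger_force: 59.3
clock: 12.1
tcp_pos: [0.4825, 0.1714, 0.1542]
tcp_rot: [-3.14, 0.001, 1.571]
force: [-0.7, 0.1, -1.9]
finger_gap: 0.0234
finger_force: 59.3
clock: 12.6
tcp_pos: [0.579, 0.1458, 0.1534]
tcp_rot: [-3.139, 0.001, 1.569]
force: [-1.0, 0.5, -2.3]
finger_gap: 0.0239
finger_force: 59.3
clock: 13.1
tcp_pos: [0.6406, 0.1292, 0.1547]
tcp_rot: [-3.14, 0.0, 1.57]
force: [-0.4, 0.8, -2.4]
finger_gap: 0.024
finger_force: 59.4
clock: 13.6
tcp_pos: [0.6393, 0.1297, 0.1357]
tcp_rot: [-3.14, 0.0, 1.571]
force: [-0.8, -0.9, -2.4]
finger_gap: 0.0238
finger_force: 59.4
```

Down another 18 mm to contact near TCP z 0.117.

```bash
python3 -m pendant '[{"linear":[0.01,0,-0.03],"roll":0},{"linear":[0.01,0,-0.07],"roll":0},{"linear":[0.01,0,-0.1],"roll":0},{"linear":[0.01,0,-0.115],"roll":0},{"linear":[0.01,0,-0.12],"roll":0}]'; python3 -m pendant '[{"linear":[0,0,-0.01],"roll":0},{"linear":[0,0,-0.02],"roll":0},{"linear":[0,0,-0.025],"roll":0},{"linear":[0,0,-0.025],"roll":0}]'; python3 -m pendant '[{"linear":[0,0,-0.004],"roll":0},{"linear":[0,0,-0.008],"roll":0},{"linear":[0,0,-0.012],"roll":0},{"linear":[0,0,-0.012],"roll":0}]'
```

```text
clock: 14.1
tcp_pos: [0.6412, 0.1296, 0.122]
tcp_rot: [-3.141, 0.0, 1.571]
force: [-0.7, 0.2, -2.6]
finger_gap: 0.024
finger_force: 59.4
clock: 14.5
tcp_pos: [0.6414, 0.1296, 0.1194]
tcp_rot: [-3.142, 0.0, 1.571]
force: [0.2, -0.4, -2.4]
finger_gap: 0.0237
finger_force: 59.4
clock: 14.9
tcp_pos: [0.6413, 0.1296, 0.1179]
tcp_rot: [-3.141, 0.0, 1.571]
force: [-0.5, 1.0, -1.9]
finger_gap: 0.0233
finger_force: 59.4
```

```bash
python3 -m pendant '[{"linear":[0,0,-0.004],"roll":0},{"linear":[0,0,-0.008],"roll":0},{"linear":[0,0,-0.012],"roll":0},{"linear":[0,0,-0.012],"roll":0},{"linear":[0,0,-0.012],"roll":0}]'
```

```text
clock: 15.4
tcp_pos: [0.6416, 0.1297, 0.1171]
tcp_rot: [3.141, -0.0, 1.571]
force: [-0.7, -0.7, 2.8]
finger_gap: 0.0238
finger_force: 59.9
```

```bash
python3 -m pendant '[{"linear":[0,0,0],"roll":0},{"linear":[0,0,0],"roll":0},{"linear":[0,0,0],"roll":0},{"linear":[0,0,0.02],"roll":0},{"linear":[0,0,0.06],"roll":0}]' 0.65; python3 -m pendant '[{"linear":[0,0,0.15],"roll":0},{"linear":[0,0,0.4],"roll":0},{"linear":[0,0,0.7],"roll":0},{"linear":[0,0,0.95],"roll":0},{"linear":[0,0,1],"roll":0}]'; python3 -m pendant '[{"linear":[-0.2,-0.06,0],"roll":0},{"linear":[-0.5,-0.15,0],"roll":0},{"linear":[-0.8,-0.24,0],"roll":0},{"linear":[-1,-0.3,0],"roll":0},{"linear":[-1,-0.3,0],"roll":0}]'; python3 -m pendant '[{"linear":[-0.2,-0.06,0],"roll":0},{"linear":[-0.5,-0.15,0],"roll":0},{"linear":[-0.75,-0.25,0],"roll":0},{"linear":[-0.8,-0.26,0],"roll":0},{"linear":[-0.8,-0.26,0],"roll":0},{"linear":[-0.8,-0.26,0],"roll":0}]' || true; python3 wm.py .114 .425 .063
```

```text
clock: 15.9
tcp_pos: [0.6411, 0.1296, 0.1236]
tcp_rot: [-3.141, 0.0, 1.571]
force: [-0.0, 0.2, -0.0]
finger_gap: 0.0557
finger_force: 0.0
clock: 16.4
tcp_pos: [0.6426, 0.1299, 0.2488]
tcp_rot: [3.135, -0.001, 1.571]
force: [0.6, 0.6, 0.9]
finger_gap: 0.0552
finger_force: 0.0
clock: 16.9
tcp_pos: [0.5187, 0.0929, 0.2444]
tcp_rot: [-3.141, 0.0, 1.571]
force: [0.2, 0.2, 0.6]
finger_gap: 0.0559
finger_force: 0.0
lid 0.4284 0.0668 r 0.0366 tcp [0.5187 0.0929 0.2444]invalid input
```

```bash
python3 -m pendant '[{"linear":[-0.2,-0.06,0],"roll":0},{"linear":[-0.5,-0.15,0],"roll":0},{"linear":[-0.75,-0.25,0],"roll":0},{"linear":[-0.79,-0.24,0],"roll":0},{"linear":[-0.79,-0.24,0],"roll":0}]'; python3 wm.py .114 .425 .063
```

```text
clock: 17.45
tcp_pos: [0.427, 0.065, 0.244]
tcp_rot: [3.14, -0.0, 1.571]
force: [1.0, -0.3, -0.1]
finger_gap: 0.0558
finger_force: 0.0
lid 0.4269 0.0663 r 0.0356 tcp [0.427 0.065 0.244]
```

```bash
python3 -m pendant '[{"linear":[0,0,-0.2],"roll":0},{"linear":[0,0,-0.45],"roll":0},{"linear":[0,0,-0.65],"roll":0},{"linear":[0,0,-0.7],"roll":0},{"linear":[0,0,-0.7],"roll":0}]'; python3 -m pendant '[{"linear":[0,0,-0.15],"roll":0},{"linear":[0,0,-0.26],"roll":0},{"linear":[0,0,-0.31],"roll":0},{"linear":[0,0,-0.33],"roll":0},{"linear":[0,0,-0.33],"roll":0}]'; python3 -m pendant '[{"linear":[0,0,0],"roll":0},{"linear":[0,0,0],"roll":0},{"linear":[0,0,0],"roll":0},{"linear":[0,0,0],"roll":0},{"linear":[0,0,0],"roll":0}]' 0
```

```text
clock: 18.0
tcp_pos: [0.4269, 0.0651, 0.1589]
tcp_rot: [-3.139, 0.0, 1.571]
force: [-0.8, -0.4, 0.8]
finger_gap: 0.0556
finger_force: 0.0
clock: 18.5
tcp_pos: [0.4267, 0.0649, 0.1204]
tcp_rot: [3.141, -0.0, 1.571]
force: [0.1, -0.0, 0.3]
finger_gap: 0.0554
finger_force: 0.0
clock: 19.0
tcp_pos: [0.4273, 0.0649, 0.121]
tcp_rot: [3.14, -0.0, 1.571]
force: [1.4, -0.5, 5.3]
finger_gap: 0.0236
finger_force: 58.9
```

```bash
python3 -m pendant '[{"linear":[0,0,0.08],"roll":0},{"linear":[0,0,0.25],"roll":0},{"linear":[0,0,0.45],"roll":0},{"linear":[0,0,0.63],"roll":0},{"linear":[0,0,0.7],"roll":0}]'; python3 -m pendant '[{"linear":[0.04,-0.05,0],"roll":0},{"linear":[0.12,-0.15,0],"roll":0},{"linear":[0.25,-0.3,0],"roll":0},{"linear":[0.38,-0.45,0],"roll":0},{"linear":[0.5,-0.6,0],"roll":0}]';  python3 -m pendant '[{"linear":[0.12,-0.12,0],"roll":0},{"linear":[0.24,-0.22,0],"roll":0},{"linear":[0.36,-0.32,0],"roll":0},{"linear":[0.48,-0.42,0],"roll":0},{"linear":[0.6,-0.5,0],"roll":0}]'; python3 -m pendant '[{"linear":[0.14,-0.07,0],"roll":0},{"linear":[0.3,-0.15,0],"roll":0},{"linear":[0.45,-0.23,0],"roll":0},{"linear":[0.58,-0.3,0],"roll":0},{"linear":[0.63,-0.325,0],"roll":0}]';  python3 -m pendant '[{"linear":[0,0,-0.02],"roll":0},{"linear":[0,0,-0.06],"roll":0},{"linear":[0,0,-0.12],"roll":0},{"linear":[0,0,-0.16],"roll":0},{"linear":[0,0,-0.16],"roll":0}]'
```

```text
clock: 19.5
tcp_pos: [0.4268, 0.0649, 0.2057]
tcp_rot: [3.141, -0.0, 1.571]
force: [0.5, -0.1, -4.8]
finger_gap: 0.0237
finger_force: 59.8
clock: 20.0
tcp_pos: [0.4871, -0.0082, 0.2025]
tcp_rot: [-3.139, -0.002, 1.571]
force: [0.8, 2.0, -4.5]
finger_gap: 0.0236
finger_force: 59.7
clock: 20.5
tcp_pos: [0.5588, -0.0692, 0.2019]
tcp_rot: [-3.138, 0.0, 1.57]
force: [-0.2, -0.5, -4.4]
finger_gap: 0.0239
finger_force: 59.5
clock: 21.0
tcp_pos: [0.635, -0.1082, 0.2012]
tcp_rot: [-3.138, 0.0, 1.57]
force: [-0.1, 0.5, -4.8]
finger_gap: 0.0234
finger_force: 59.7
clock: 21.5
tcp_pos: [0.6332, -0.1057, 0.184]
tcp_rot: [-3.14, -0.0, 1.571]
force: [-0.2, 1.0, -5.3]
finger_gap: 0.0236
finger_force: 59.7
```

```bash
python3 -m pendant '[{"linear":[0.01,0,-0.03],"roll":0},{"linear":[0.01,0,-0.07],"roll":0},{"linear":[0.01,0,-0.1],"roll":0},{"linear":[0.01,0,-0.115],"roll":0},{"linear":[0.01,0,-0.12],"roll":0}]'; python3 -m pendant '[{"linear":[0,0,-0.01],"roll":0},{"linear":[0,0,-0.02],"roll":0},{"linear":[0,0,-0.025],"roll":0},{"linear":[0,0,-0.025],"roll":0}]'; python3 -m pendant '[{"linear":[0,0,-0.004],"roll":0},{"linear":[0,0,-0.008],"roll":0},{"linear":[0,0,-0.012],"roll":0},{"linear":[0,0,-0.012],"roll":0}]'
```

```text
clock: 22.0
tcp_pos: [0.6352, -0.1062, 0.1702]
tcp_rot: [-3.141, -0.0, 1.571]
force: [-0.1, 0.3, -5.4]
finger_gap: 0.0238
finger_force: 59.8
clock: 22.4
tcp_pos: [0.6354, -0.1061, 0.1675]
tcp_rot: [-3.142, -0.0, 1.571]
force: [0.2, -0.8, -4.4]
finger_gap: 0.0236
finger_force: 59.8
clock: 22.8
tcp_pos: [0.6354, -0.1062, 0.1661]
tcp_rot: [-3.142, -0.0, 1.571]
force: [-0.0, 0.1, -4.7]
finger_gap: 0.0236
finger_force: 59.8
```

```bash
python3 -m pendant '[{"linear":[0,0,-0.004],"roll":0},{"linear":[0,0,-0.008],"roll":0},{"linear":[0,0,-0.012],"roll":0},{"linear":[0,0,-0.012],"roll":0},{"linear":[0,0,-0.012],"roll":0}]'
```

```text
clock: 23.3
tcp_pos: [0.6356, -0.1062, 0.1651]
tcp_rot: [3.141, 0.0, 1.571]
force: [0.2, -0.5, -0.9]
finger_gap: 0.0237
finger_force: 60.1
```

```bash
python3 -m pendant '[{"linear":[0,0,0],"roll":0},{"linear":[0,0,0],"roll":0},{"linear":[0,0,0],"roll":0},{"linear":[0,0,0.02],"roll":0},{"linear":[0,0,0.06],"roll":0}]' 0.65; python3 -m pendant '[{"linear":[0,0,0.15],"roll":0},{"linear":[0,0,0.4],"roll":0},{"linear":[0,0,0.65],"roll":0},{"linear":[0,0,0.8],"roll":0},{"linear":[0,0,0.8],"roll":0}]'; python3 -m pendant '[{"linear":[-0.2,-0.2,0],"roll":0},{"linear":[-0.45,-0.45,0],"roll":0},{"linear":[-0.7,-0.7,0],"roll":0},{"linear":[-0.9,-0.95,0],"roll":0},{"linear":[-0.9,-0.95,0],"roll":0}]'; python3 -m pendant '[{"linear":[-0.2,-0.2,0],"roll":0},{"linear":[-0.45,-0.5,0],"roll":0},{"linear":[-0.7,-0.8,0],"roll":0},{"linear":[-0.81,-0.93,0],"roll":0},{"linear":[-0.81,-0.93,0],"roll":0}]';python3 -m pendant '[{"linear":[0,0,0],"roll":0},{"linear":[0,0,0],"roll":0}]'; python3 wm.py .138 .429 -.332
```

```text
clock: 23.8
tcp_pos: [0.6352, -0.1061, 0.1719]
tcp_rot: [-3.141, -0.0, 1.571]
force: [0.2, -0.9, -0.2]
finger_gap: 0.0554
finger_force: 0.0
clock: 24.3
tcp_pos: [0.6365, -0.1064, 0.2715]
tcp_rot: [3.136, 0.001, 1.571]
force: [-0.2, -0.3, -0.0]
finger_gap: 0.0557
finger_force: 0.0
clock: 24.8
tcp_pos: [0.5245, -0.2228, 0.2674]
tcp_rot: [-3.14, 0.001, 1.567]
force: [-0.1, 0.8, 0.8]
finger_gap: 0.0557
finger_force: 0.0
clock: 25.3
tcp_pos: [0.4287, -0.3331, 0.267]
tcp_rot: [-3.141, -0.0, 1.567]
force: [-0.4, -0.1, 0.3]
finger_gap: 0.0559
finger_force: 0.0
clock: 25.5
tcp_pos: [0.4309, -0.3309, 0.2673]
tcp_rot: [-3.141, -0.001, 1.572]
force: [0.2, -0.9, 0.6]
finger_gap: 0.0554
finger_force: 0.0
lid 0.4309 -0.3297 r 0.0396 tcp [ 0.4309 -0.3309  0.2673]
```

Aligned. Descending to about 0.1445.

```bash
python3 -m pendant '[{"linear":[0,0,-0.2],"roll":0},{"linear":[0,0,-0.45],"roll":0},{"linear":[0,0,-0.65],"roll":0},{"linear":[0,0,-0.7],"roll":0},{"linear":[0,0,-0.7],"roll":0}]'; python3 -m pendant '[{"linear":[0,0,-0.15],"roll":0},{"linear":[0,0,-0.26],"roll":0},{"linear":[0,0,-0.31],"roll":0},{"linear":[0,0,-0.325],"roll":0},{"linear":[0,0,-0.325],"roll":0}]'; python3 -m pendant '[{"linear":[0,0,0],"roll":0},{"linear":[0,0,0],"roll":0},{"linear":[0,0,0],"roll":0},{"linear":[0,0,0],"roll":0},{"linear":[0,0,0],"roll":0}]' 0
```

```text
clock: 26.05
tcp_pos: [0.4303, -0.3307, 0.1832]
tcp_rot: [-3.14, -0.001, 1.572]
force: [-0.0, -0.4, 0.6]
finger_gap: 0.0555
finger_force: 0.0
clock: 26.55
tcp_pos: [0.4303, -0.3318, 0.1452]
tcp_rot: [3.141, 0.0, 1.571]
force: [-0.2, -0.7, 0.5]
finger_gap: 0.0555
finger_force: 0.0
clock: 27.05
tcp_pos: [0.4308, -0.3321, 0.1457]
tcp_rot: [3.14, 0.001, 1.571]
force: [2.1, 1.1, 6.0]
finger_gap: 0.0235
finger_force: 59.0
```

```bash
python3 -m pendant '[{"linear":[0,0,0.08],"roll":0},{"linear":[0,0,0.25],"roll":0},{"linear":[0,0,0.45],"roll":0},{"linear":[0,0,0.63],"roll":0},{"linear":[0,0,0.7],"roll":0}]'; python3 -m pendant '[{"linear":[0.03,0.04,0],"roll":0},{"linear":[0.1,0.12,0],"roll":0},{"linear":[0.2,0.25,0],"roll":0},{"linear":[0.3,0.38,0],"roll":0},{"linear":[0.4,0.5,0],"roll":0}]';  python3 -m pendant '[{"linear":[0.12,0.1,0],"roll":0},{"linear":[0.26,0.17,0],"roll":0},{"linear":[0.4,0.22,0],"roll":0},{"linear":[0.55,0.26,0],"roll":0},{"linear":[0.7,0.3,0],"roll":0}]'; python3 -m pendant '[{"linear":[0.14,0.03,0],"roll":0},{"linear":[0.28,0.05,0],"roll":0},{"linear":[0.42,0.08,0],"roll":0},{"linear":[0.53,0.1,0],"roll":0},{"linear":[0.58,0.1,0],"roll":0}]';  python3 -m pendant '[{"linear":[0,0,-0.02],"roll":0},{"linear":[0,0,-0.06],"roll":0},{"linear":[0,0,-0.12],"roll":0},{"linear":[0,0,-0.16],"roll":0},{"linear":[0,0,-0.16],"roll":0}]'
```

```text
clock: 27.55
tcp_pos: [0.4301, -0.3318, 0.2302]
tcp_rot: [3.142, 0.0, 1.571]
force: [0.6, -0.4, -5.5]
finger_gap: 0.0237
finger_force: 59.7
clock: 28.05
tcp_pos: [0.4784, -0.2698, 0.227]
tcp_rot: [-3.139, -0.002, 1.571]
force: [0.6, -1.5, -7.1]
finger_gap: 0.0235
finger_force: 59.6
clock: 28.55
tcp_pos: [0.5633, -0.2346, 0.2275]
tcp_rot: [-3.14, -0.001, 1.572]
force: [-1.0, -0.7, -5.6]
finger_gap: 0.0235
finger_force: 59.6
clock: 29.05
tcp_pos: [0.6332, -0.2226, 0.2268]
tcp_rot: [-3.14, -0.001, 1.572]
force: [0.3, 0.3, -6.9]
finger_gap: 0.0234
finger_force: 59.6
clock: 29.55
tcp_pos: [0.6309, -0.2237, 0.2086]
tcp_rot: [-3.14, -0.001, 1.571]
force: [0.5, 0.7, -6.4]
finger_gap: 0.0235
finger_force: 59.6
```

Contact is expected near .1895.

```bash
python3 -m pendant '[{"linear":[0.01,0,-0.03],"roll":0},{"linear":[0.01,0,-0.07],"roll":0},{"linear":[0.01,0,-0.1],"roll":0},{"linear":[0.01,0,-0.115],"roll":0},{"linear":[0.01,0,-0.12],"roll":0}]'; python3 -m pendant '[{"linear":[0,0,-0.01],"roll":0},{"linear":[0,0,-0.02],"roll":0},{"linear":[0,0,-0.025],"roll":0},{"linear":[0,0,-0.025],"roll":0}]'; python3 -m pendant '[{"linear":[0,0,-0.004],"roll":0},{"linear":[0,0,-0.008],"roll":0},{"linear":[0,0,-0.012],"roll":0},{"linear":[0,0,-0.012],"roll":0}]'; python3 -m pendant '[{"linear":[0,0,-0.004],"roll":0},{"linear":[0,0,-0.008],"roll":0},{"linear":[0,0,-0.012],"roll":0},{"linear":[0,0,-0.012],"roll":0},{"linear":[0,0,-0.012],"roll":0}]'
```

```text
clock: 30.05
tcp_pos: [0.6329, -0.2237, 0.1949]
tcp_rot: [-3.141, -0.0, 1.571]
force: [-1.0, -0.5, -6.4]
finger_gap: 0.0236
finger_force: 59.7
clock: 30.45
tcp_pos: [0.633, -0.2237, 0.1923]
tcp_rot: [-3.142, -0.0, 1.571]
force: [-0.3, -0.1, -5.5]
finger_gap: 0.0235
finger_force: 59.7
clock: 30.85
tcp_pos: [0.633, -0.2238, 0.1908]
tcp_rot: [-3.142, -0.0, 1.571]
force: [-0.2, -0.3, -5.5]
finger_gap: 0.0239
finger_force: 59.7
clock: 31.35
tcp_pos: [0.6332, -0.2238, 0.1899]
tcp_rot: [3.141, 0.0, 1.571]
force: [0.9, 0.1, -2.6]
finger_gap: 0.0236
finger_force: 60.0
```

```bash
python3 -m pendant '[{"linear":[0,0,0],"roll":0},{"linear":[0,0,0],"roll":0},{"linear":[0,0,0],"roll":0},{"linear":[0,0,0.02],"roll":0},{"linear":[0,0,0.06],"roll":0}]' 0.65; python3 -m pendant '[{"linear":[0,0,0.15],"roll":0},{"linear":[0,0,0.4],"roll":0},{"linear":[0,0,0.65],"roll":0},{"linear":[0,0,0.8],"roll":0},{"linear":[0,0,0.8],"roll":0}]'; python3 -m pendant '[{"linear":[-0.2,-0.1,0],"roll":0},{"linear":[-0.5,-0.2,0],"roll":0},{"linear":[-0.8,-0.3,0],"roll":0},{"linear":[-1,-0.4,0],"roll":0},{"linear":[-1,-0.4,0],"roll":0}]'; python3 -m pendant '[{"linear":[-0.3,0,0],"roll":0},{"linear":[-0.6,0,0],"roll":0},{"linear":[-0.9,0,0],"roll":0},{"linear":[-1,0,0],"roll":0},{"linear":[-1,0,0],"roll":0}]'
python3 - <<'E'
from geo import *
from workcell import get_image
out=[]
for n in("top","scene"):
    d=get_image(n);im=d["img"];x0,y0=(200,120) if n=="top" else (140,160)
    out.append(cv2.resize(im[y0:y0+150,x0:x0+300,::-1],(700,290)))
    h=cv2.cvtColor(im,cv2.COLOR_RGB2HSV);g=cv2.GaussianBlur(im,(3,3),0)
    m=cv2.inRange(h,(5,80,60),(20,255,255))
    for c in cv2.findContours(m,cv2.RETR_LIST,cv2.CHAIN_APPROX_NONE)[0]:
        (u,v),r=cv2.minEnclosingCircle(c)
        if 8<r<25: print(n,round(u),round(v),round(r,1),[ray(d,u,v,.044+z)[:2].round(3).tolist() for z in(.066,.09,.114,.138)])
cv2.imwrite("pics/fin.png",np.vstack(out))
E
```

```text
clock: 31.85
tcp_pos: [0.6328, -0.2237, 0.1968]
tcp_rot: [-3.141, -0.0, 1.571]
force: [0.6, 0.4, 0.1]
finger_gap: 0.0556
finger_force: 0.0
clock: 32.35
tcp_pos: [0.6339, -0.2241, 0.2963]
tcp_rot: [3.136, 0.002, 1.571]
force: [-0.2, -0.5, 0.2]
finger_gap: 0.0553
finger_force: 0.0
clock: 32.85
tcp_pos: [0.5101, -0.2727, 0.2926]
tcp_rot: [-3.141, 0.0, 1.568]
force: [0.0, 0.4, 0.0]
finger_gap: 0.0554
finger_force: 0.0
clock: 33.35
tcp_pos: [0.3923, -0.2716, 0.2926]
tcp_rot: [3.141, 0.0, 1.57]
force: [0.5, -0.2, 0.7]
finger_gap: 0.0553
finger_force: 0.0
top 502 224 18.3 [[0.523, -0.483], [0.518, -0.475], [0.513, -0.467], [0.508, -0.46]]
top 320 189 13.0 [[0.619, 0.008], [0.612, 0.009], [0.606, 0.009], [0.599, 0.009]]
top 278 188 11.7 [[0.622, 0.123], [0.615, 0.121], [0.609, 0.12], [0.602, 0.118]]
top 361 189 14.8 [[0.619, -0.105], [0.612, -0.103], [0.606, -0.101], [0.599, -0.099]]
top 403 189 17.0 [[0.619, -0.218], [0.612, -0.215], [0.606, -0.211], [0.599, -0.207]]
top 387 122 9.8 [[0.811, -0.178], [0.802, -0.175], [0.792, -0.172], [0.783, -0.169]]
top 384 106 9.0 [[0.858, -0.172], [0.848
[... 544 characters left out ...]
.098]]
scene 330 250 15.3 [[0.618, 0.014], [0.64, 0.01], [0.662, 0.006], [0.684, 0.002]]
scene 274 247 17.5 [[0.591, -0.104], [0.613, -0.105], [0.636, -0.106], [0.658, -0.108]]
scene 216 246 20.2 [[0.57, -0.228], [0.593, -0.226], [0.616, -0.224], [0.639, -0.223]]
scene 94 233 10.9 [[0.487, -0.494], [0.512, -0.485], [0.537, -0.477], [0.562, -0.469]]
scene 580 96 8.1 [[0.146, 0.811], [0.179, 0.787], [0.213, 0.764], [0.246, 0.74]]
scene 277 72 8.1 [[-0.115, -0.017], [-0.075, -0.021], [-0.035, -0.024], [0.004, -0.028]]
scene 260 74 11.0 [[-0.108, -0.067], [-0.069, -0.069], [-0.029, -0.071], [0.01, -0.074]]
scene 152 34 22.1 [[-0.398, -0.388], [-0.352, -0.382], [-0.305, -0.377], [-0.259, -0.371]]
```

View pics/fin.png

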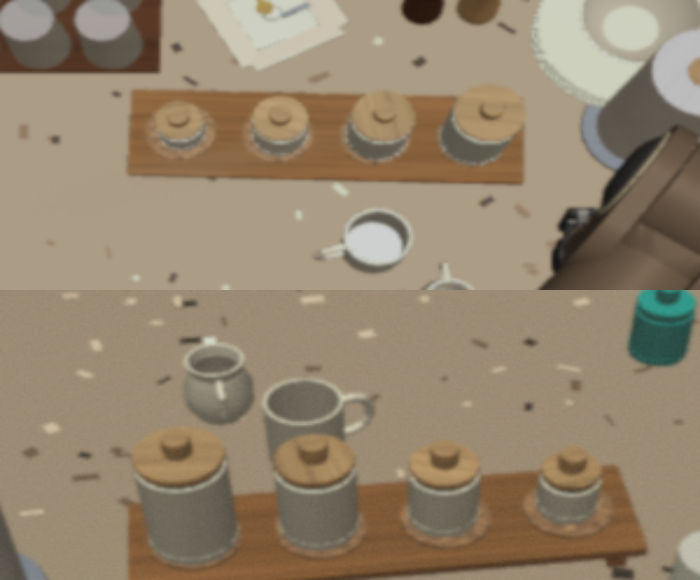

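All four canisters stand centred on their pads, stepping down from the towel end, and the gripper is clear. I'll hand it in.

```bash
python3 -m pendant '[{"linear":[0,0,0],"roll":0},{"linear":[0,0,0],"roll":0}]'; python3 -c "
from workcell import robot;print(robot.finish_job())"
```

```text
clock: 33.65
tcp_pos: [0.3941, -0.2718, 0.292]
tcp_rot: [-3.141, -0.001, 1.572]
force: [0.0, -0.3, 0.0]
finger_gap: 0.0554
finger_force: 0.0
the job is handed in; nothing more can be done
None
```

I stood all four canisters upright on their cork pads, stepping down from the largest at the towel-roll end to the smallest at the far end, and handed the job in at about 34 s; the final pictures showed them centred, but the hand-in returned no verdict.

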